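# Find the clear manifold socket with a depth probe and seat a fresh cartridge

### The arm

A 7-joint arm with a two-finger parallel gripper is mounted at the origin on a cart in front of the work surface, level with it; the furniture and walls round the work are solid. World frame = base frame: x ahead of the robot, y to its left, z up, the work surface at z = 0. Lengths are in mm, angles in degrees, forces in N, time in s.
With the tool pointing down it reaches from about 425 to 950 mm from the base axis. Payload 16.7 kg.
Tool frame: the origin (TCP) lies between the finger pads; the fingertips stand 17 mm ahead of it and the grasp point (between the pads) lies 2 mm behind it (manip.finger_overhang is the distance from the TCP to the fingertips, in mm); z points along the fingers, y is the line along which they close (so a half turn about z gives the same grasp; the last joint's range is limited). The gripper opens to 94 mm and grips with 3 to 60 N. Pads are 16 mm wide; open, the fingers measure 119 mm over their backs; the gripper's body (75 mm by 177 mm) begins 78 mm behind the grasp point.
Start: joints at [-81.217, 24.414, 4.234, 92.017, -1.954, 63.644, -3.845], TCP at [201.286, 644.251, 222.467] pointing down, gripper open.
Joint ranges: [-163.25, 163.25], [-28.42, 122.38], [-70.27, 78.77], [12.13, 141.07], [-58.53, 238.53], [9.26, 117.41], [-156.51, 156.51]. Speed limits (degrees/s): [108.29, 108.29, 136.94, 136.94, 172.46, 172.46, 172.46].

### API

Orientations are given as a 3x3 rotation matrix whose columns are the frame's x, y, z axes.
In Python, from station import manip, get_image, camera_model gives the robot as it stands. The module is installed in compiled form; this text tells all that it offers.
- The arm moves only by the shell command python3 -m inch 'ROWS'. ROWS is text: rows parted by semicolons, each of 5 numbers parted by spaces: the shift along the tool's x, y, z in m, then the turn about the tool's z in rad, then the closure, from 0 (fully open) to 1 (shut). A call has exactly 5 rows; each row is the pose to reach, as a shift and turn from the pose commanded when the call began, along the tool's axes at that moment; what a row does not reach only later rows make up. A row lasts 1/12 s, in which the tool goes at most 41.7 mm and 7.16 degrees, less where a joint would pass 70% of its speed; a pose out of reach is approached as far as the arm can. A call with a gripper value outside its range is refused whole. The fingers move at their own pace and stop on an object; the grip force is fixed at half the most. Time passes only in rows, so rows that repeat a pose let the fingers close, or fill a call up. It gives the time, the measured TCP pose, the force, the opening and the grip force at its end, in the units of the state.
- manip.sense(): the state, without advancing time (a new reading comes with each control period).
- get_image(name): name is "side" or "top" or "wrist"; returns the picture (480x640x3 uint8, blue, green, red); there is no depth.
- camera_model(name): a dict with "mtx" (3x3 intrinsics, pixels), "position" and "orientation" of the camera in the world. Camera axes: x right, y up, looking along -z (the intrinsics and any distortion apply to the point x, -y, -z); pixel columns grow to the right and rows downward; lengths in mm; the calibration is good to about 2 mm. A picture is of the moment at which its call begins: read the wrist's pose just before it. camera_model takes no time and is no camera call; for the wrist camera it gives the pose at the moment of the call.
- manip.sign_off(): hands the job in; it is judged then, once.
The state is a dict: "time_s": time; "joint_pos": joint angles; "qvel": joint speeds; "joint_torque": joint torques, N m; "tcp_pos": TCP position; "orientation": TCP orientation; "force": force on the tool from outside, world axes, zero at the start; "moment": the same for the moment, N m; "width": opening from 0.0 (shut) to 1.0 (fully open); "grip_force": force on a finger pad.
Only numpy, scipy, OpenCV 4.12 (cv2) and the standard library are available. Lean on these libraries where they do the work, as an engineer would, in place of code of your own. Each camera call takes 0.05 s, during which the arm holds its last target. There are 200 camera calls.

### The job

Two of the three sockets in the metal manifold still have the broken-off tip of an old cartridge lodged deep inside. Gently feel down the sockets with the depth probe until you have found the one where it goes right to the bottom, put the probe back upright in its hole in the stand, and press the fresh cartridge into that clear socket until it snaps in and its head sits flush on the manifold. Go gently, without driving the leftover tips deeper, and do not disturb the column and the wrench lying near by.

Things in the scene. Friction and masses are not known exactly. Their poses are not given: they have to be found in the camera images.
- manifold: Fixed plain aluminium block, 62 x 150 x 62 mm (x, y, z) on a dark base flange 74 x 176 x 6 mm, plunger screw heads on front and back faces. Origin at the centre of its underside, z up. Three sockets open upward in its top face in a row along its own y axis, 45 mm apart.
- socket_0 (a point): Mouth of the first (45 mm along the manifold's +y from its middle) blind socket, on its axis in the plane of the manifold's top face (62 mm above the bench); z points up out of the socket. The sockets look alike: bore 17.5 mm across, 2 mm chamfer. Two spring-loaded balls stand 2.75 mm into each bore, 24 mm below the mouth, from the manifold's +x and -x sides.
- socket_1 (a point): Mouth of the middle blind socket, on its axis in the plane of the manifold's top face (62 mm above the bench); z points up out of the socket. One socket, another from start to start, is clear and 45 mm deep; in the other two a steel remnant is wedged and stays, leaving 32 to 35 mm. Which is clear is not measured.
- socket_2 (a point): Mouth of the third (45 mm along the manifold's -y) blind socket, on its axis in the plane of the manifold's top face (62 mm above the bench); z points up out of the socket.
- stand: Fixed grey plastic tool stand, 58 x 140 x 55 mm (x, y, z) on a foot 70 x 152 x 5 mm. Origin at the centre of its underside. The cartridge stands in its wider hole, 42 mm along +y, the probe in its narrower hole, 42 mm along -y.
- probe_hole (a point): Mouth of the stand's hole for the probe (12.5 mm across, 50 mm deep), in the plane of the stand's top, 55 mm above the bench.
- probe: The depth probe, a loose upright rod (60 g, 130 mm long). Origin at its lower tip. z along the rod, up.
- probe_center (a point): Middle of the depth probe, 65 mm above its tip. The lower 83 mm is a steel shaft 8 mm across with a chamfered tip; the upper 47 mm is a black grip 15 mm across, whose middle is 41.5 mm above this point.
- probe_tip (a point): Lower tip of the depth probe. It rests 50 mm below the stand's top when the probe is in its hole.
- cartridge: The fresh cartridge (120 g, 86 mm long, loose). Origin at the lower end of its nose, z along its axis, up. The balls resist the nose from 18 mm before home with 5 to 8 N, then snap into its groove and draw it the last 3 mm; it is home when the underside of the head meets the manifold's top.
- cartridge_center (a point): Middle of the fresh cartridge, on its axis in the plane of the underside of its head. Above it is the round white head, 28 mm across and 41 mm tall with a 2 mm button on top; below it is the steel nose, 16 mm across and 43 mm long (last 5 mm tapered), with a groove for the balls.
- left_a (a joint): How far one of the two leftover tips (15 mm across) has been driven deeper into its socket from where it was wedged at the start, m; 0 at the start. It begins to slide when pressed with about 14 N. In which socket it is, is not told.
- left_b (a joint): The same for the other leftover tip.
- column_b: Bystander: a thin steel separation column, 146 mm long, 19 mm wide, 16 mm high, lying loose on the bench between manifold and stand. Origin at the centre of its underside.
- wrench_a: Bystander: a small open wrench, 129 x 18 x 6 mm, lying loose on the bench. Origin at the centre of its underside.
There are look-alikes about, which are no part of the job. Leave any black or brown look-alike of the cartridge alone.

How it is judged:
By the outcome, as a careful person would: the job done as asked, in the order asked, and still so for the second after the job is handed in, with the robot touching nothing.
It also fails if it takes over 72 s, if anything falls off the work surface, if the arm or the gripper's body presses on something with over 40 N, if the wrist force passes 120 N, or if a joint passes its speed limit or range.

## Working session

There is one attempt and no reset: what is moved stays moved. The work goes in short steps, Python scripts to look and compute and a shell command to move; the robot and the scene stay as the last step left them, time stands still between calls to the robot, and variables do not carry over. Pictures are saved under pics/ and viewed, at most 10 in all, crops included, and the job is handed in when it is done.

```bash
mkdir -p pics
cat > h.py <<'E'
import numpy as np, cv2
from station import manip, get_image, camera_model
def ray(m,u,v):
    K=np.array(m["mtx"]);d=np.linalg.inv(K)@[u,v,1];d=np.array([d[0],-d[1],-d[2]])
    return np.array(m["position"]),np.array(m["orientation"])@d
def onz(m,u,v,z):
    p,d=ray(m,u,v);return (p+d*(z-p[2])/d[2]).round(1)
def proj(m,P):
    q=np.array(m["orientation"]).T@(np.array(P)-m["position"]);q=np.array([q[0],-q[1],-q[2]]);q=np.array(m["mtx"])@q
    return (q[:2]/q[2]).round(1)
E
python3 - <<'E'
from h import *
for n in ["top","side","wrist"]:
    m=camera_model(n);print(n,m)
    cv2.imwrite(f"pics/{n}0.png",get_image(n))
s=manip.sense();print(s)
E
```

```text
top {'mtx': array([[480.35494068,   0.        , 321.59373007],
       [  0.        , 480.35494068, 238.98345634],
       [  0.        ,   0.        ,   1.        ]]), 'position': array([ 358.628245  ,  -69.43728254, 1107.28501541]), 'orientation': array([[-0.0216537 ,  0.99631558, -0.08298423],
       [-0.99976042, -0.02184419, -0.00138818],
       [-0.00319579,  0.08293429,  0.99654989]])}
side {'mtx': array([[470.57791041,   0.        , 317.49857614],
       [  0.        , 470.57791041, 242.43387622],
       [  0.        ,   0.        ,   1.        ]]), 'position': array([  81.9340325 , -676.05207232,  523.53597944]), 'orientation': array([[ 0.8412709 ,  0.28470944, -0.45956915],
       [-0.54061172,  0.44539863, -0.71369393],
       [ 0.00149607,  0.84885841,  0.52861817]])}
wrist {'mtx': array([[423.30566527,   0.        , 317.05310617],
       [  0.        , 423.30566527, 239.68133166],
       [  0.        ,   0.        ,   1.        ]]), 'position': array([128.25889514, 667.33586436, 383.05249298]), 'orientation': array([[ 2.96257246e-01, -9.21529443e-01, -2.51028147e-01],
    
[... 246 characters left out ...]
 -3.84444178]), 'qvel': array([-0.03164971, -0.11932738,  0.04205616, -0.15775952, -0.1574417 ,
        0.04579663,  0.10805222]), 'joint_torque': array([ 4.74957924e-03, -9.36288214e+01,  3.67006168e+00, -4.54426181e+01,
       -4.86431248e-02,  1.79008971e-02,  1.13957778e-04]), 'tcp_pos': array([201.21592704, 643.94120316, 221.95644974]), 'orientation': array([[-9.54492067e-01,  2.98236219e-01, -2.29133417e-04],
       [ 2.98236296e-01,  9.54491537e-01, -1.00870316e-03],
       [-8.21259093e-05, -1.03113507e-03, -9.99999465e-01]]), 'force': array([ 0.08137553, -0.58106489, -0.25047062]), 'moment': array([0.00331384, 0.0249158 , 0.02892339]), 'grip_force': 0.0, 'width': 1.0012679396775082}
```

View pics/top0.png

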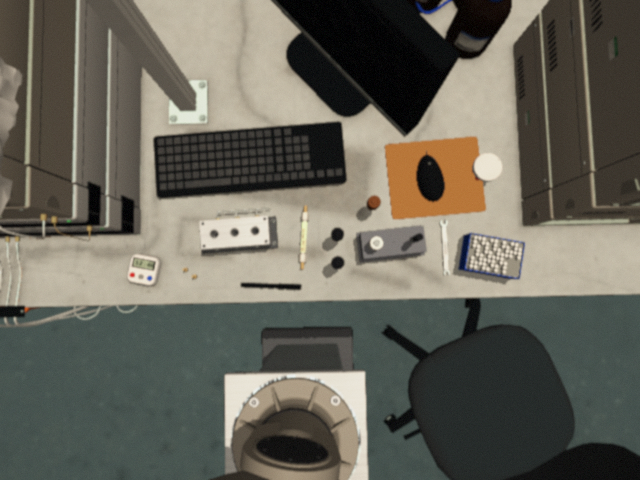

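View pics/side0.png

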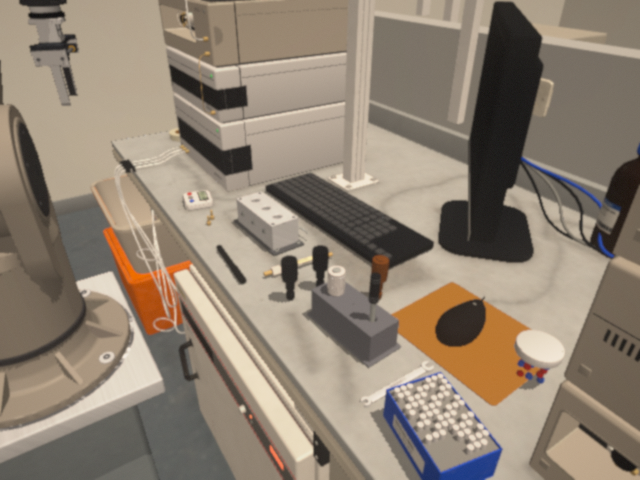

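The top view shows the manifold with its holes at (214,233), (240,232) and (265,231). The stand has the white cartridge at (376,243) and the probe near (411,240), with the column at (304,237) and the wrench at (446,247). Cartridge candidates are the white one (376,243), two black ones (337,234) and (337,262), and a brown one (373,202). The white one standing in the stand's hole fits; the black and brown ones are decoys.

Run:
```python
from h import *
m=camera_model("top");im=cv2.imread("pics/top0.png")
for n,u,v,z in [("s0",214,233,62),("s1",240,232,62),("s2",265,231,62),("cart",376,243,97),("probe",405,241,55),("dark1",337,234,80),("dark2",337,262,80),("brown",373,202,80),("col",304,237,10),("colA",305,207,10),("wr",446,247,3)]:
    print(n,onz(m,u,v,z))
c=cv2.resize(im[190:300,180:480],None,fx=2.6,fy=2.6,interpolation=cv2.INTER_CUBIC)
s=cv2.imread("pics/side0.png");d=cv2.resize(s[180:380,220:420],None,fx=1.5,fy=1.5,interpolation=cv2.INTER_CUBIC)
o=np.zeros((c.shape[0]+300,780,3),np.uint8);o[:c.shape[0],:c.shape[1]]=c;o[c.shape[0]:,:300]=d
cv2.imwrite("pics/c1.png",o)
```

```text
s0 [464. 167.  62.]
s1 [464.9 110.1  62. ]
s2 [465.9  55.4  62. ]
cart [ 431.7 -182.5   97. ]
probe [ 437.8 -251.    55. ]
dark1 [ 454.2 -101.3   80. ]
dark2 [394.1 -99.9  80. ]
brown [ 521.8 -180.7   80. ]
col [455.4 -27.7  10. ]
colA [524.8 -31.3  10. ]
wr [ 425.8 -353.8    3. ]
```

View pics/c1.png

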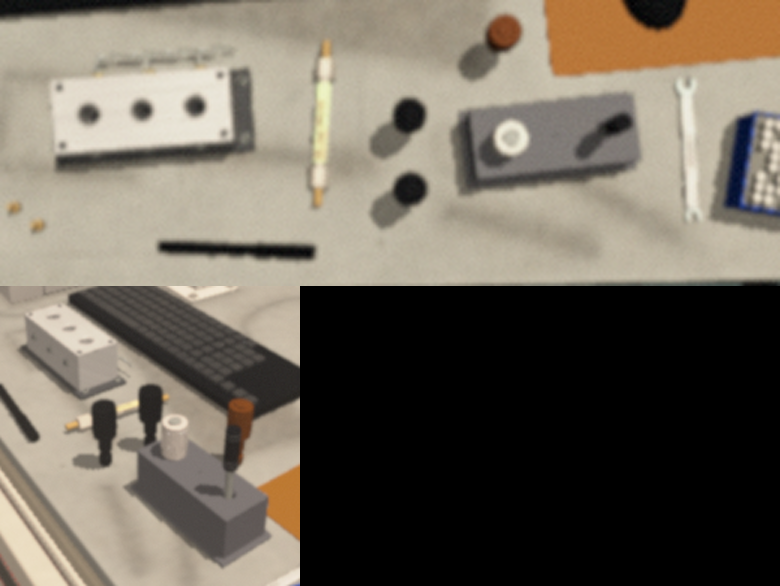

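```bash
cat > to.py <<'E'
import sys
from h import *
# to.py x y z : remaining shift in tool axes (mm), turn (rad) to put tool y on azimuth a (default 0)
def to(x,y,z,a=0):
    s=manip.sense();R=np.array(s["orientation"]);d=R.T@(np.array([x,y,z])-s["tcp_pos"])
    t=np.arctan2(R[1,1],R[0,1])-np.radians(a);t=(t+np.pi/2)%np.pi-np.pi/2
    print("t%.2f"%s["time_s"],"shift",d.round(1),"turn %.3f"%t,"F",np.round(s["force"],1),"w %.3f"%s["width"],"q7 %.0f"%s["joint_pos"][6])
if __name__=="__main__": to(*map(float,sys.argv[1:]))
E
python3 -m inch '-.019 -.035 -.006 .124 0; -.038 -.07 -.012 .248 0; -.058 -.105 -.018 .372 0; -.077 -.14 -.024 .496 0; -.096 -.174 -.03 .62 0'
python3 to.py 330 300 250
python3 - <<'E'
from h import *
m=camera_model("top")
for n,u,v,z in [("s0",214.2,233.8,62),("s1",234.6,232.3,62),("s2",255,230.7,62),("cart",376.5,243,97),("probetop",418,237,135),("hole",412.7,240,55)]:
    print(n,onz(m,u,v,z))
E
```

```text
time_s: 0.57
tcp_pos: [241.1, 447.4, 252.3]
orientation: [[-0.599, 0.801, -0.0], [0.801, 0.599, -0.0], [-0.0, -0.001, -1.0]]
force: [0.3, 1.1, 1.1]
width: 1.0
grip_force: 0.0
t0.57 shift [-171.3  -17.     2.3] turn 0.642 F [0.3 1.1 1.1] w 1.000 q7 -30
s0 [462.2 166.6  62. ]
s1 [464.5 121.9  62. ]
s2 [467.   77.3  62. ]
cart [ 431.7 -183.6   97. ]
probetop [ 439.3 -263.9  135. ]
hole [ 439.6 -268.    55. ]
```

```bash
python3 -m inch '-.04 -.004 -.002 .124 0; -.08 -.008 -.004 .248 0; -.12 -.011 -.006 .372 0; -.16 -.015 -.008 .496 0; -.2 -.018 -.01 .62 0' | sed -n 1,3p
python3 to.py 430 100 260
```

```text
time_s: 0.98
tcp_pos: [347.8, 277.3, 262.6]
orientation: [[-0.022, 1.0, -0.0], [1.0, 0.022, 0.0], [0.0, -0.0, -1.0]]
t0.98 shift [-179.    78.3    2.5] turn 0.022 F [ 0.9  0.9 -0.3] w 0.998 q7 -46
```

```bash
python3 -m inch '-.03 .018 0 .01 0; -.06 .036 0 .022 0; -.09 .054 0 .022 0; -.12 .07 0 .022 0; -.135 .09 0 .022 0' | sed -n 1,3p
python3 - <<'E'
from h import *
im=get_image("wrist");m=camera_model("wrist");np.savez("w1.npz",**m);cv2.imwrite("pics/w1.png",im)
E
```

```text
time_s: 1.4
tcp_pos: [441.4, 143.1, 262.7]
orientation: [[-0.003, 1.0, -0.0], [1.0, 0.003, 0.001], [0.001, -0.0, -1.0]]
```

View pics/w1.png

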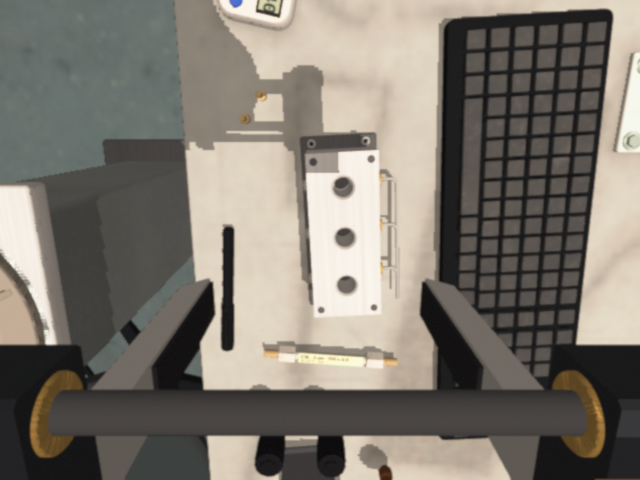

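The wrist view shows the manifold top with sockets at about (343,187), (345,238) and (346,285), and the column at (330,356). I'll refine these to sub-pixel and move on to the stand.

```bash
cat >> h.py <<'E'
def blob(im,u,v,r=16,thr=140,dark=True):
    g=cv2.cvtColor(im,cv2.COLOR_BGR2GRAY);u0,v0=int(u-r),int(v-r);c=g[v0:v0+2*r,u0:u0+2*r]
    b=((c<thr) if dark else (c>thr)).astype(np.uint8)
    cs,_=cv2.findContours(b,cv2.RETR_EXTERNAL,cv2.CHAIN_APPROX_NONE);k=max(cs,key=cv2.contourArea)
    (x,y),rad=cv2.minEnclosingCircle(k);(ex,ey),ax,_=cv2.fitEllipse(k)
    return ex+u0,ey+v0,ax
E
python3 - <<'E'
from h import *
im=cv2.imread("pics/w1.png");m=dict(np.load("w1.npz"))
for u,v in [(343,187),(345,238),(346,285)]:
    a,b,ax=blob(im,u,v);print(a,b,ax,onz(m,a,b,62))
E
python3 -m inch '-.04 0 -.002 0 0; -.08 0 -.004 0 0; -.12 0 -.006 0 0; -.16 0 -.008 0 0; -.2 0 -.01 0 0' | sed -n 1,2p
python3 -m inch '-.037 0 0 0 0; -.074 0 0 0 0; -.111 0 0 0 0; -.148 0 0 0 0; -.15 0 0 0 0' | sed -n 1,3p
python3 - <<'E'
from h import *
im=get_image("wrist");m=camera_model("wrist");np.savez("w2.npz",**m);cv2.imwrite("pics/w2.png",im)
E
```

```text
342.8920783996582 186.6358938217163 (18.146312713623047, 19.144681930541992) [467.4 168.   62. ]
344.5452308654785 236.87457752227783 (17.52301025390625, 17.83066749572754) [469.7 123.5  62. ]
346.3600730895996 284.20585346221924 (16.010814666748047, 17.25904083251953) [472.3  78.8  62. ]
time_s: 1.87
tcp_pos: [441.8, -55.0, 272.6]
time_s: 2.28
tcp_pos: [442.4, -208.9, 273.0]
orientation: [[-0.001, 1.0, 0.001], [1.0, 0.001, -0.002], [-0.002, 0.001, -1.0]]
```

View pics/w2.png

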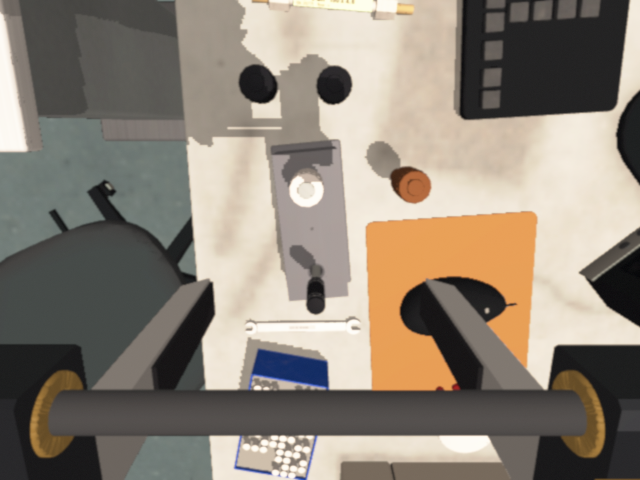

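The stand is seen with the white cartridge head at (307,187) and the black probe grip around (316,295), its shaft entering the stand near (315,265). The decoys (258,84), (334,84) and brown (411,184) stand clear of both.

Run:
```python
from h import *
im=cv2.imread("pics/w2.png");m=dict(np.load("w2.npz"))
c=im[120:340,230:400]
cv2.imwrite("pics/c2.png",cv2.resize(c,None,fx=2.7,fy=2.7,interpolation=cv2.INTER_CUBIC))
im2=get_image("wrist");m2=camera_model("wrist");np.savez("w3.npz",**m2);cv2.imwrite("pics/w3.png",im2)
for I,M in((im,m),(im2,m2)):
    print(manip.sense()["tcp_pos"],M["position"])
    g=cv2.cvtColor(I,cv2.COLOR_BGR2GRAY)
    b=(g[270:330,295:340]<50).astype(np.uint8)
    n,_,st,ce=cv2.connectedComponentsWithStats(b);print(st[1:],ce[1:]+[295,270])
    print("cart",blob(I,307,187,24,190,False))
```

```text
[ 442.76215047 -204.50515551  272.3370237 ] [ 442.14165282 -129.69503187  433.65162116]
[[ 13   8  16  35 437]] [[314.91990847 295.19679634]]
cart (305.5661373138428, 191.76303100585938, (29.042781829833984, 35.472412109375))
[ 442.76215047 -204.50515551  272.3370237 ] [ 442.34420222 -127.71363405  433.4657592 ]
[[ 13  11  16  35 435]] [[314.90804598 298.0091954 ]]
cart (306.0299072265625, 193.70212745666504, (31.421934127807617, 34.802589416503906))
```

View pics/c2.png

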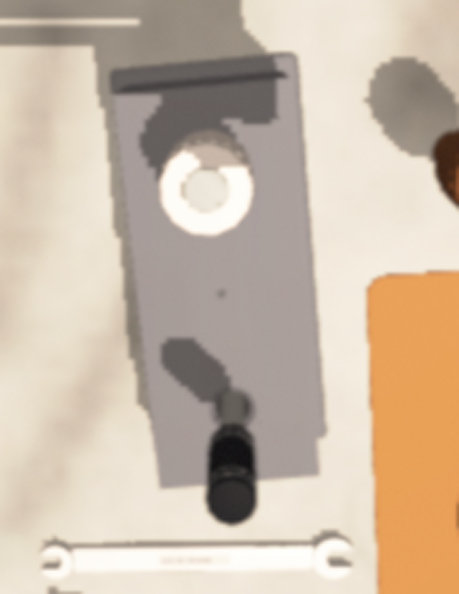

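```bash
python3 - <<'E'
from h import *
m=dict(np.load("w3.npz"));t=camera_model("top")
print("cart btn",onz(m,306.5,191.7,98)); p=onz(m,315.6,307.6,135);print("probe top",p,"hole",onz(m,317,271.5,55))
print(proj(t,onz(m,306.5,191.7,98)),proj(t,p))
E
python3 to.py 442 -265 200
```

```text
cart btn [ 434.3 -179.1   98. ]
probe top [ 442.  -262.4  135. ] hole [ 443.1 -261.5   55. ]
[374.4 241.8] [417.2 235.7]
t2.38 shift [-60.4  -0.9  72.4] turn 0.003 F [-0.6  0.1  0.5] w 0.999 q7 23
```

```bash
python3 -m inch '-.02 0 .01 0 0; -.04 0 .03 0 0; -.0575 0 .06 0 0; -.0575 0 .08 0 0; -.0575 0 .08 0 0' | sed -n 1,2p
python3 to.py 442.3 -262 109.5
```

```text
time_s: 2.8
tcp_pos: [441.9, -259.2, 189.1]
t2.80 shift [-2.9  0.9 79.6] turn 0.006 F [-0.2  1.5 -0.1] w 1.001 q7 43
```

```bash
python3 -m inch '0 0 .03 0 0; 0 0 .055 0 0; 0 0 .078 0 0; 0 0 .078 0 0; 0 0 .078 0 0' | sed -n 1,2p
python3 to.py 442.3 -262 109.5
```

```text
time_s: 3.22
tcp_pos: [443.8, -259.7, 115.3]
t3.22 shift [-2.3 -1.5  5.8] turn 0.007 F [-0.4 -0.7  0.7] w 1.000 q7 49
```

```bash
python3 -m inch '-.002 -.0015 .004 0 0; -.002 -.0015 .004 0 .3; -.002 -.0015 .004 0 .6; -.002 -.0015 .004 0 .75; -.002 -.0015 .004 0 1' | sed '3d'
python3 -m inch '0 0 0 0 1; 0 0 0 0 1; 0 0 0 0 1; 0 0 0 0 1; 0 0 0 0 1' | sed '3d'; python3 to.py 442.3 -262 109.5
```

```text
time_s: 3.63
tcp_pos: [442.4, -262.7, 111.1]
force: [-0.3, 0.4, -0.6]
width: 0.757
grip_force: 0.0
time_s: 4.05
tcp_pos: [442.0, -262.7, 110.5]
force: [-0.2, 0.0, 0.4]
width: 0.397
grip_force: 0.0
t4.05 shift [0.7 0.3 1. ] turn 0.006 F [-0.2  0.   0.4] w 0.397 q7 50
```

```bash
python3 -m inch '0 0 0 0 1; 0 0 0 0 1; 0 0 0 0 1; 0 0 0 0 1; 0 0 0 0 1' | sed '3d'
python3 -m inch '0 0 0 0 1; 0 0 0 0 1; 0 0 0 0 1; 0 0 0 0 1; 0 0 0 0 1' | sed '3d'; python3 to.py 442.3 -262 109.5
```

```text
time_s: 4.47
tcp_pos: [442.1, -262.7, 110.5]
force: [-0.5, 0.6, -0.3]
width: 0.153
grip_force: 30.0
time_s: 4.88
tcp_pos: [442.0, -262.7, 110.5]
force: [0.8, -0.6, -0.8]
width: 0.149
grip_force: 30.0
t4.88 shift [0.7 0.3 1. ] turn 0.006 F [ 0.8 -0.6 -0.8] w 0.149 q7 50
```

```bash
python3 -m inch '0 0 -.02 0 1; 0 0 -.045 0 1; 0 0 -.075 0 1; 0 0 -.105 0 1; 0 0 -.12 0 1' | sed '3d'
python3 -m inch '.038 .004 0 0 1; .076 .008 0 0 1; .114 .012 0 0 1; .152 .016 0 0 1; .19 .02 0 0 1' | sed '3d'
python3 -m inch '.035 .003 0 0 1; .07 .006 0 0 1; .1 .008 0 0 1; .11 .008 0 0 1; .11 .008 0 0 1' | sed '3d'
python3 - <<'E'
from h import *
s=manip.sense()["tcp_pos"];m=camera_model("wrist");im=get_image("wrist");np.savez("w4.npz",**m);cv2.imwrite("pics/w4.png",im);print(s,manip.sense()["tcp_pos"])
t=get_image("side");cv2.imwrite("pics/s4.png",t)
for z in(62,100,120):print(proj(m,[470,79,z]))
E
```

```text
time_s: 5.3
tcp_pos: [442.4, -263.6, 233.2]
force: [0.7, -0.5, -1.9]
width: 0.149
grip_force: 30.0
time_s: 5.72
tcp_pos: [460.6, -70.8, 230.6]
force: [1.5, -0.4, -0.9]
width: 0.152
grip_force: 30.0
time_s: 6.13
tcp_pos: [468.1, 39.9, 230.3]
force: [0.4, -0.4, -0.4]
width: 0.154
grip_force: 30.0
[468.14063414  39.92628283 230.34506631] [468.12727375  37.98192116 230.37809227]
[319.8 175.6]
[320.2 181.9]
[320.5 185.9]
```

View pics/w4.png

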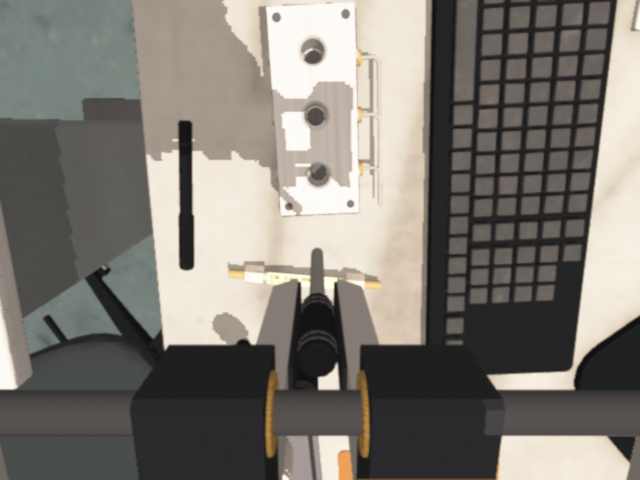

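The probe hangs in the jaws with its tip at about (317,252). The sockets are at (313,50), (315,115) and (318,173), and the column at (304,277) is untouched.

```bash
python3 - <<'E'
from h import *
m=dict(np.load("w4.npz"));im=cv2.imread("pics/w4.png")
for u,v in [(313,50),(315.5,115),(318,173)]: print(onz(m,u,v,62))
print("tip",onz(m,317,252,125),"top",onz(m,318,358,255),"shaft root",onz(m,318,297,208))
c=im[20:280,260:370];cv2.imwrite("pics/c4.png",cv2.resize(c,None,fx=2.3,fy=2.3,interpolation=cv2.INTER_CUBIC))
s=cv2.imread("pics/s4.png");print(s.shape)
a=cv2.resize(s[130:330,180:380],(500,500),interpolation=cv2.INTER_CUBIC);b=cv2.resize(c,None,fx=2.2,fy=2.2,interpolation=cv2.INTER_CUBIC)
o=np.zeros((580,760,3),np.uint8);o[:500,:500]=a;o[:b.shape[0],505:505+b.shape[1]]=b;cv2.imwrite("pics/c4.png",o)
E
python3 to.py 470 79 230
```

```text
[463.8 168.8  62. ]
[466.1 124.   62. ]
[468.5  81.   62. ]
tip [468.3  36.2 125. ] top [468.5  35.4 255. ] shaft root [468.6  39.3 208. ]
(480, 640, 3)
t6.23 shift [42.2  2.1  0.4] turn 0.006 F [ 0.3  0.1 -0.9] w 0.156 q7 -6
```

View pics/c4.png

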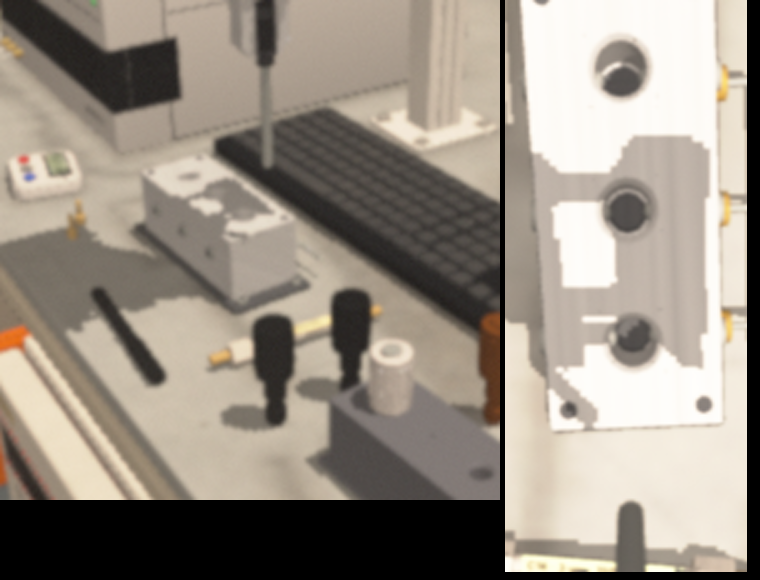

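```bash
python3 -m inch '.02 0 0 0 1; .035 0 .005 0 1; .0465 0 .02 0 1; .0465 0 .04 0 1; .0465 0 .05 0 1' | sed '3d'
python3 -m inch '0 0 0 0 1; 0 0 0 0 1; 0 0 0 0 1; 0 0 0 0 1; 0 0 0 0 1' | sed '3d'
python3 - <<'E'
from h import *
s=manip.sense()["tcp_pos"];m=camera_model("wrist");im=get_image("wrist");np.savez("w5.npz",**m);cv2.imwrite("pics/w5.png",im);print(s,manip.sense()["tcp_pos"])
cv2.imwrite("pics/s5.png",get_image("side"))
s5=cv2.imread("pics/s5.png");a=cv2.resize(s5[170:270,220:320],(420,420),interpolation=cv2.INTER_CUBIC)
u,v=proj(m,[468.3,80.5,68]).astype(int);print(u,v)
b=cv2.resize(im[v-65:v+65,u-40:u+40],None,fx=4,fy=4,interpolation=cv2.INTER_CUBIC)
o=np.zeros((520,760,3),np.uint8);o[:420,:420]=a;o[:b.shape[0],425:425+b.shape[1]]=b;cv2.imwrite("pics/c5.png",o)
E
```

```text
time_s: 6.65
tcp_pos: [467.3, 83.7, 178.6]
force: [-1.1, -0.4, -2.0]
width: 0.151
grip_force: 30.0
time_s: 7.07
tcp_pos: [468.4, 83.9, 181.2]
force: [-0.2, 0.0, -0.2]
width: 0.154
grip_force: 30.0
[468.39213676  83.90189826 181.17356508] [468.28075499  83.97128183 181.05875883]
316 248
```

View pics/c5.png

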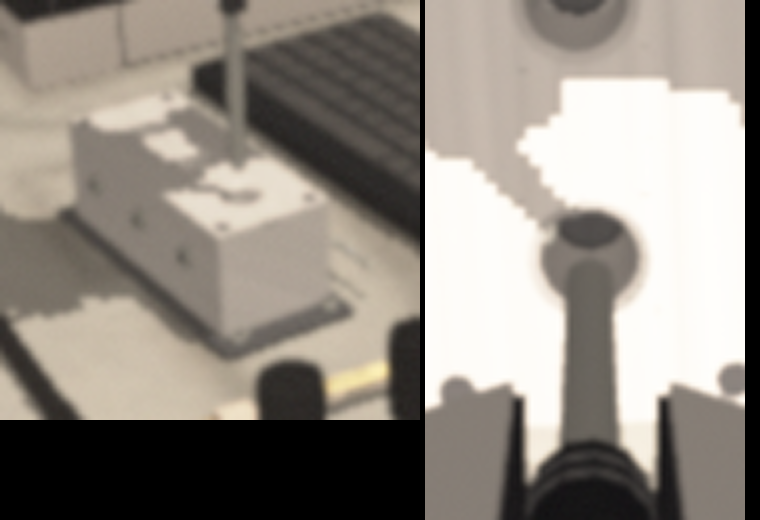

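```bash
python3 - <<'E'
from h import *
m=dict(np.load("w5.npz"))
print("tip edge",onz(m,317,183+258/4,75.5),"hole",onz(m,317.3,183+259/4,62), "hole top edge", onz(m,317,183+207/4,62))
print("s1 bottom edge",onz(m,276+(577-425)/4,183+50/4,62))
E
python3 to.py 468.3 84 180
```

```text
tip edge [468.6  83.2  75.5] hole [468.9  79.1  62. ] hole top edge [468.6  88.4  62. ]
s1 bottom edge [466.4 115.4  62. ]
t7.17 shift [-0.   0.1  0.9] turn 0.006 F [ 0.2 -0.5  0.5] w 0.156 q7 -5
```

```bash
python3 -m inch '0 0 .006 0 1; 0 0 .012 0 1; 0 0 .018 0 1; 0 0 .022 0 1; 0 0 .022 0 1' | sed '3d;5,6d'
python3 -m inch '0 0 .005 0 1; 0 0 .01 0 1; 0 0 .014 0 1; 0 0 .018 0 1; 0 0 .018 0 1' | sed '3d;5,6d'
python3 -m inch '0 0 0 0 1; 0 0 0 0 1; 0 0 0 0 1; 0 0 0 0 1; 0 0 0 0 1' | sed '3d;5,6d'
```

```text
time_s: 7.58
tcp_pos: [467.4, 83.6, 157.4]
force: [-0.3, 0.7, -0.2]
time_s: 8.0
tcp_pos: [467.6, 83.8, 139.7]
force: [0.2, -0.3, -1.1]
time_s: 8.42
tcp_pos: [468.0, 84.0, 140.6]
force: [-0.1, 0.6, -1.2]
```

```bash
python3 -m inch '0 0 .001 0 1; 0 0 .002 0 1; 0 0 .003 0 1; 0 0 .004 0 1; 0 0 .004 0 1' | sed '3d;5,6d'
python3 -m inch '0 0 .0004 0 1; 0 0 .0008 0 1; 0 0 .0012 0 1; 0 0 .0012 0 1; 0 0 .0012 0 1' | sed '3d;5,6d'
python3 -m inch '0 0 .0004 0 1; 0 0 .0008 0 1; 0 0 .001 0 1; 0 0 .001 0 1; 0 0 .001 0 1' | sed '3d;5,6d'
```

```text
time_s: 8.83
tcp_pos: [467.9, 83.9, 136.2]
force: [0.6, 0.2, -1.0]
time_s: 9.25
tcp_pos: [468.1, 84.0, 135.4]
force: [-0.3, -0.4, 2.7]
time_s: 9.67
tcp_pos: [468.4, 84.0, 134.7]
force: [-2.2, -0.8, 12.7]
```

```bash
python3 -m inch '0 0 -.01 0 1; 0 0 -.02 0 1; 0 0 -.03 0 1; 0 0 -.04 0 1; 0 0 -.046 0 1' | sed '3d;5,6d'
python3 -m inch '.012 -.0006 0 0 1; .024 -.0012 0 0 1; .036 -.0018 0 0 1; .045 -.0024 0 0 1; .045 -.0024 0 0 1' | sed '3d;5,6d'
python3 -m inch '0 0 0 0 1; 0 0 0 0 1; 0 0 0 0 1; 0 0 0 0 1; 0 0 0 0 1' | sed '3d'
python3 - <<'E'
from h import *
m=camera_model("wrist");im=get_image("wrist");np.savez("w6.npz",**m);cv2.imwrite("pics/w6.png",im)
T=manip.sense()["tcp_pos"];u,v=proj(m,[466,124,68]).astype(int);print(T,u,v)
b=cv2.resize(im[v-65:v+65,u-60:u+60],None,fx=4,fy=4,interpolation=cv2.INTER_CUBIC);cv2.imwrite("pics/c6.png",b)
E
```

```text
time_s: 10.08
tcp_pos: [468.4, 84.1, 181.9]
force: [0.5, 0.2, -0.4]
time_s: 10.5
tcp_pos: [464.9, 131.4, 179.8]
force: [-0.1, -0.7, -0.4]
time_s: 10.92
tcp_pos: [465.4, 128.5, 180.3]
force: [-0.1, -0.6, -0.6]
width: 0.155
grip_force: 30.0
[465.36094486 128.58990862 180.2840291 ] 317 250
```

View pics/c6.png

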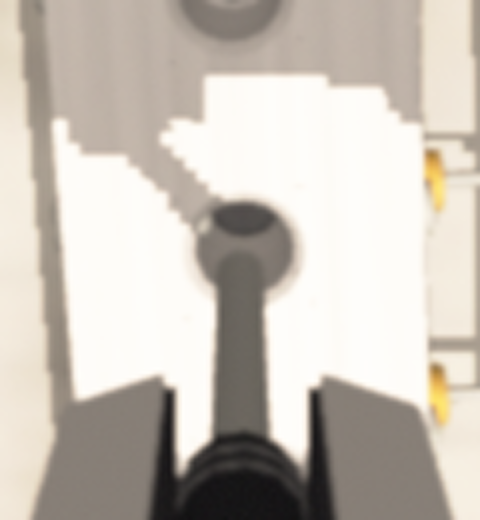

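The tip (241,262 in the crop) is centred over the middle socket (245,247), just 0.7 mm off in x. I'm descending.

```bash
python3 -m inch '0 .0007 .006 0 1; 0 .0007 .012 0 1; 0 .0007 .018 0 1; 0 .0007 .022 0 1; 0 .0007 .022 0 1' | sed '3d;5,6d'
python3 -m inch '0 0 .005 0 1; 0 0 .01 0 1; 0 0 .014 0 1; 0 0 .019 0 1; 0 0 .0195 0 1' | sed '3d;5,6d'
python3 -m inch '0 0 .001 0 1; 0 0 .002 0 1; 0 0 .002 0 1; 0 0 .002 0 1; 0 0 .002 0 1' | sed '3d;5,6d'
python3 -m inch '0 0 .0005 0 1; 0 0 .001 0 1; 0 0 .001 0 1; 0 0 .001 0 1; 0 0 .001 0 1' | sed '3d;5,6d'
```

```text
time_s: 11.38
tcp_pos: [465.5, 128.6, 157.2]
force: [-1.0, 0.7, -1.0]
time_s: 11.8
tcp_pos: [465.6, 128.8, 137.9]
force: [0.4, 0.3, -1.4]
time_s: 12.22
tcp_pos: [466.1, 129.0, 136.9]
force: [-0.2, 0.5, -0.3]
time_s: 12.63
tcp_pos: [466.0, 128.9, 135.8]
force: [0.4, 1.0, -0.8]
```

```bash
python3 -m inch '0 0 .0003 0 1; 0 0 .0006 0 1; 0 0 .0006 0 1; 0 0 .0006 0 1; 0 0 .0006 0 1' | sed '3d;5,6d'
python3 -m inch '0 0 .0003 0 1; 0 0 .0005 0 1; 0 0 .0005 0 1; 0 0 .0005 0 1; 0 0 .0005 0 1' | sed '3d;5,6d'
python3 -m inch '0 0 .0003 0 1; 0 0 .0005 0 1; 0 0 .0005 0 1; 0 0 .0005 0 1; 0 0 .0005 0 1' | sed '3d;5,6d'
```

```text
time_s: 13.05
tcp_pos: [466.0, 128.9, 135.2]
force: [-0.0, 0.1, 0.3]
time_s: 13.47
tcp_pos: [466.0, 128.9, 134.7]
force: [-0.3, 0.4, -0.9]
time_s: 13.88
tcp_pos: [466.0, 128.9, 134.2]
force: [0.5, -0.2, -0.6]
```

```bash
python3 -m inch '0 0 .0003 0 1; 0 0 .0005 0 1; 0 0 .0005 0 1; 0 0 .0005 0 1; 0 0 .0005 0 1' | sed '3d;5,6d'
python3 -m inch '0 0 .0003 0 1; 0 0 .0005 0 1; 0 0 .0005 0 1; 0 0 .0005 0 1; 0 0 .0005 0 1' | sed '3d;5,6d'
python3 -m inch '0 0 .0003 0 1; 0 0 .0005 0 1; 0 0 .0005 0 1; 0 0 .0005 0 1; 0 0 .0005 0 1' | sed '3d;5,6d'
```

```text
time_s: 14.3
tcp_pos: [466.0, 128.9, 133.7]
force: [-0.1, -0.6, -0.8]
time_s: 14.72
tcp_pos: [466.0, 128.9, 133.2]
force: [0.7, 0.9, -1.7]
time_s: 15.13
tcp_pos: [466.1, 129.0, 132.8]
force: [-0.2, -0.9, 4.2]
```

```bash
python3 -m inch '0 0 .0002 0 1; 0 0 .0004 0 1; 0 0 .0004 0 1; 0 0 .0004 0 1; 0 0 .0004 0 1' | sed '3d;5,6d'
```

```text
time_s: 15.55
tcp_pos: [466.3, 129.0, 132.6]
force: [-1.3, -0.3, 10.5]
```

The middle socket is blocked at about 34.5 mm. Next I'll probe the third one, socket_0.

```bash
python3 -m inch '0 0 -.01 0 1; 0 0 -.02 0 1; 0 0 -.03 0 1; 0 0 -.04 0 1; 0 0 -.048 0 1' | sed '3d;5,6d'
python3 -m inch '.012 -.0006 0 0 1; .024 -.0012 0 0 1; .036 -.0018 0 0 1; .0448 -.0024 0 0 1; .0448 -.0024 0 0 1' | sed '3d;5,6d'
python3 -m inch '0 0 0 0 1; 0 0 0 0 1; 0 0 0 0 1; 0 0 0 0 1; 0 0 0 0 1' | sed '3d'
python3 - <<'E'
from h import *
m=camera_model("wrist");im=get_image("wrist");cv2.imwrite("pics/w7.png",im)
u,v=proj(m,[463.7,168.8,62]);print(manip.sense()["tcp_pos"],u,v)
g=im[int(v)-25:int(v)+10,int(u)-20:int(u)+20].mean(2).astype(int)
for r in (3,5,8,11,14,30,34): print(int(v)-25+r,int(u)-20,g[r])
E
```

```text
time_s: 15.97
tcp_pos: [466.3, 129.0, 181.7]
force: [-0.4, -0.6, -1.1]
time_s: 16.38
tcp_pos: [462.9, 176.1, 179.8]
force: [-0.4, -0.4, -0.7]
time_s: 16.8
tcp_pos: [463.4, 173.3, 180.3]
force: [-0.2, -0.9, -0.8]
width: 0.157
grip_force: 30.0
[463.40421478 173.39395944 180.3020344 ] 317.2 247.6
225 297 [179 180 179 178 182 201 218 228 242 250 251 251 251 250 250 250 250 250
 250 250 251 251 251 251 251 251 252 252 252 252 251 251 251 251 252 252
 251 251 251 251]
227 297 [179 179 179 178 177 176 177 191 227 245 249 250 250 250 250 250 250 250
 250 250 251 251 251 251 251 251 252 252 252 252 251 251 251 251 252 252
 252 251 251 251]
230 297 [178 179 179 178 176 176 176 176 176 177 179 196 233 248 250 250 250 250
 250 250 250 251 251 251 251 251 252 252 252 252 251 251 251 251 252 252
 251 251 251 251]
233 297 [194 183 179 177 176 176 176 176 177 176 177 191 225 242 244 243 240 237
 233 231 231 232 234 237 241 245 249 251 252 252 251 251 251 251 252 252
 251 251 251 251]
236 297 [248 244 238 217 187 176 176 176 173 168 157 146 134 123 113 106 100  95
  92  90  89  90  92 102 119 139 162 193 220 234 243 248 250 251 252 252
 251 251 251 251]
252 297 [250 251 251 251 250 245 236 229 210 165 129 118 117 114 105  98  96  98
  99 101 102 101 100 100 101 106 114 116 116 119 137 175 203 216 234 248
 251 251 251 251]
256 297 [250 251 251 251 251 250 249 246 239 233 228 218 193 153 112  97  97  97
 100 101 102 101 100 100 100 108 127 152 179 198 201 210 233 246 250 251
 252 251 251 251]
```

```bash
python3 -m inch '0 .0005 .006 0 1; 0 .0005 .012 0 1; 0 .0005 .018 0 1; 0 .0005 .022 0 1; 0 .0005 .022 0 1' | sed '3d;5,6d'
python3 -m inch '0 0 .005 0 1; 0 0 .01 0 1; 0 0 .015 0 1; 0 0 .02 0 1; 0 0 .022 0 1' | sed '3d;5,6d'
python3 -m inch '0 0 .0005 0 1; 0 0 .001 0 1; 0 0 .0015 0 1; 0 0 .002 0 1; 0 0 .002 0 1' | sed '3d;5,6d'
python3 -m inch '0 0 .0005 0 1; 0 0 .001 0 1; 0 0 .0015 0 1; 0 0 .0015 0 1; 0 0 .0015 0 1' | sed '3d;5,6d'
```

```text
time_s: 17.27
tcp_pos: [463.3, 173.4, 157.2]
force: [0.3, 0.1, -1.2]
time_s: 17.68
tcp_pos: [463.6, 173.6, 135.5]
force: [-0.5, -0.1, -0.9]
time_s: 18.1
tcp_pos: [463.9, 173.8, 134.3]
force: [0.1, 0.3, -1.1]
time_s: 18.52
tcp_pos: [463.9, 173.7, 132.8]
force: [0.5, 0.8, -1.6]
```

```bash
python3 -m inch '0 0 .0005 0 1; 0 0 .001 0 1; 0 0 .001 0 1; 0 0 .001 0 1; 0 0 .001 0 1' | sed '3d;5,6d'
```

```text
time_s: 18.93
tcp_pos: [463.8, 173.7, 131.8]
force: [-0.2, -0.8, -0.3]
```

```bash
python3 -m inch '0 0 .002 0 1; 0 0 .004 0 1; 0 0 .006 0 1; 0 0 .0075 0 1; 0 0 .0075 0 1' | sed '3d;5,6d'
python3 -m inch '0 0 .0003 0 1; 0 0 .0006 0 1; 0 0 .0008 0 1; 0 0 .0008 0 1; 0 0 .0008 0 1' | sed '3d;5,6d'
python3 -m inch '0 0 .0003 0 1; 0 0 .0005 0 1; 0 0 .0005 0 1; 0 0 .0005 0 1; 0 0 .0005 0 1' | sed '3d;5,6d'
```

```text
time_s: 19.35
tcp_pos: [463.6, 173.6, 123.9]
force: [0.3, 0.3, -0.6]
time_s: 19.77
tcp_pos: [463.9, 173.7, 123.5]
force: [1.5, 0.3, 0.5]
time_s: 20.18
tcp_pos: [463.9, 173.7, 123.0]
force: [0.2, 0.1, -0.7]
```

```bash
python3 -m inch '0 0 .0003 0 1; 0 0 .0005 0 1; 0 0 .0005 0 1; 0 0 .0005 0 1; 0 0 .0005 0 1' | sed '3d;5,6d'
python3 -m inch '0 0 .0003 0 1; 0 0 .0005 0 1; 0 0 .0005 0 1; 0 0 .0005 0 1; 0 0 .0005 0 1' | sed '3d;5,6d'
```

```text
time_s: 20.6
tcp_pos: [463.9, 173.7, 122.5]
force: [0.4, 1.0, 0.4]
time_s: 21.02
tcp_pos: [464.1, 173.8, 122.2]
force: [-1.3, -0.1, 6.8]
```

Socket_0 is clear: the probe reached bottom at about 45 mm. Now I'll return the probe.

```bash
python3 -m inch '0 0 -.02 0 1; 0 0 -.045 0 1; 0 0 -.07 0 1; 0 0 -.095 0 1; 0 0 -.112 0 1' | sed '3d;5,6d'
python3 -m inch '-.038 -.002 0 0 1; -.076 -.004 0 0 1; -.114 -.006 0 0 1; -.152 -.008 0 0 1; -.19 -.01 0 0 1' | sed '3d;5,6d'
python3 -m inch '-.038 -.002 0 0 1; -.076 -.004 0 0 1; -.114 -.006 0 0 1; -.152 -.008 0 0 1; -.19 -.01 0 0 1' | sed '3d;5,6d'
python3 -m inch '-.02 0 0 0 1; -.036 0 0 0 1; -.05 0 0 0 1; -.055 -.001 0 0 1; -.055 -.001 0 0 1' | sed '3d;5,6d'
python3 to.py 442 -262.7 180
```

```text
time_s: 21.43
tcp_pos: [464.4, 173.6, 235.9]
force: [-0.6, -0.1, -0.6]
time_s: 21.85
tcp_pos: [454.4, -18.0, 234.0]
force: [0.6, -0.1, -0.6]
time_s: 22.27
tcp_pos: [445.8, -207.5, 234.1]
force: [0.8, 1.2, -0.2]
time_s: 22.68
tcp_pos: [444.8, -262.0, 233.9]
force: [-0.4, -0.1, -0.4]
t22.68 shift [-0.6 -2.8 53.9] turn 0.004 F [-0.4 -0.1 -0.4] w 0.155 q7 41
```

```bash
python3 -m inch '-.0006 -.0025 .015 0 1; -.0006 -.0025 .035 0 1; -.0006 -.0025 .052 0 1; -.0006 -.0025 .06 0 1; -.0006 -.0025 .062 0 1' | sed '3d;5,6d'
python3 -m inch '0 0 0 0 1; 0 0 0 0 1; 0 0 0 0 1; 0 0 0 0 1; 0 0 0 0 1' | sed '3d;5,6d'
python3 - <<'E'
from h import *
m=camera_model("wrist");im=get_image("wrist");cv2.imwrite("pics/w8.png",im);np.savez("w8.npz",**m)
u,v=proj(m,[442,-265,60]).astype(int);print(manip.sense()["tcp_pos"],u,v)
b=cv2.resize(im[v-50:v+50,u-50:u+50],None,fx=5,fy=5,interpolation=cv2.INTER_CUBIC);cv2.imwrite("pics/c8.png",b)
E
```

```text
time_s: 23.1
tcp_pos: [442.5, -260.4, 171.0]
force: [0.5, 0.7, -1.3]
time_s: 23.52
tcp_pos: [443.3, -261.5, 172.5]
force: [-0.4, -0.5, -1.0]
[ 443.18722689 -261.52306721  172.35482236] 314 248
```

View pics/c8.png

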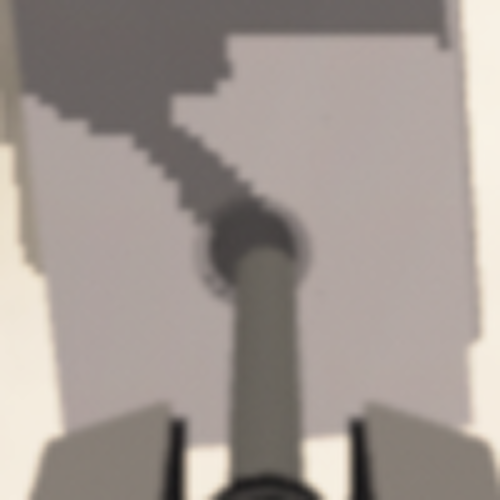

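The tip is about 1.3 mm right of the hole centre (266 vs 254 in the crop), so I'll correct that and lower it.

```bash
python3 -m inch '-.0007 -.0012 0 0 1; -.0007 -.0012 .002 0 1; -.0007 -.0012 .006 0 1; -.0007 -.0012 .01 0 1; -.0007 -.0012 .014 0 1' | sed '3d;5,6d'
python3 -m inch '0 0 .003 0 1; 0 0 .006 0 1; 0 0 .006 0 1; 0 0 .006 0 1; 0 0 .006 0 1' | sed '3d;5,6d'; python3 to.py 442 -262.7 110.5
```

```text
time_s: 23.98
tcp_pos: [441.7, -262.2, 157.4]
force: [0.1, -0.0, -0.5]
time_s: 24.4
tcp_pos: [441.8, -262.3, 152.1]
force: [0.2, -0.7, -0.1]
t24.40 shift [-0.4  0.2 41.6] turn 0.006 F [ 0.2 -0.7 -0.1] w 0.150 q7 49
```

In the hole without contact. Lower to about 1 mm above the bottom.

```bash
python3 -m inch '0 0 .008 0 1; 0 0 .016 0 1; 0 0 .024 0 1; 0 0 .032 0 1; 0 0 .038 0 1' | sed '3d;5,6d'
python3 -m inch '0 0 .001 0 1; 0 0 .002 0 1; 0 0 .002 0 1; 0 0 .002 0 1; 0 0 .002 0 1' | sed '3d;5,6d'; python3 to.py 442 -262.7 110.5
```

```text
time_s: 24.82
tcp_pos: [441.4, -262.1, 112.7]
force: [-0.5, -0.4, -0.7]
time_s: 25.23
tcp_pos: [442.0, -262.3, 112.3]
force: [0.4, -0.2, -1.0]
t25.23 shift [-0.4  0.   1.8] turn 0.006 F [ 0.4 -0.2 -1. ] w 0.153 q7 52
```

```bash
python3 -m inch '0 0 .0005 0 1; 0 0 .001 0 1; 0 0 .001 0 1; 0 0 .001 0 .8; 0 0 .001 0 .6' | sed '3d'
python3 -m inch '0 0 0 0 .5; 0 0 0 0 .4; 0 0 0 0 .4; 0 0 0 0 .4; 0 0 0 0 .4' | sed '3d'
python3 -m inch '0 0 -.015 0 .4; 0 0 -.035 0 .4; 0 0 -.055 0 .4; 0 0 -.075 0 .4; 0 0 -.08 0 .4' | sed '3d'
```

```text
time_s: 25.65
tcp_pos: [441.8, -262.3, 111.1]
force: [-0.1, 0.8, -0.1]
width: 0.238
grip_force: 0.0
time_s: 26.07
tcp_pos: [441.8, -262.2, 111.0]
force: [0.1, -0.0, -0.5]
width: 0.577
grip_force: 0.0
time_s: 26.48
tcp_pos: [442.5, -263.0, 193.3]
force: [1.6, -0.4, 0.6]
width: 0.603
grip_force: 0.0
```

```bash
python3 -m inch '.03 -.003 0 0 .4; .06 -.006 0 0 .4; .0836 -.0077 0 0 .4; .0836 -.0077 0 0 .4; .0836 -.0077 0 0 .4' | sed '3d;5,6d'
python3 -m inch '0 0 0 0 .4; 0 0 0 0 .4; 0 0 0 0 .4; 0 0 0 0 .4; 0 0 0 0 .4' | sed '3d;5,6d'
python3 - <<'E'
from h import *
m=camera_model("wrist");im=get_image("wrist");cv2.imwrite("pics/w9.png",im);np.savez("w9.npz",**m)
T=manip.sense()["tcp_pos"];u,v=proj(m,[434,-181,98]).astype(int);print(T,u,v)
g=cv2.cvtColor(im,cv2.COLOR_BGR2GRAY)
c=g[v-40:v+60,u-45:u+45]
for t in (130,190,225):
  b=(c>t).astype(np.uint8);cs,_=cv2.findContours(b,0,1)
  for k in sorted(cs,key=cv2.contourArea)[-2:]:
    (x,y),r=cv2.minEnclosingCircle(k);print(t,cv2.contourArea(k),cv2.boundingRect(k),x+u-45,y+v-40,r,onz(m,x+u-45,y+v-40,96))
print([ (proj(m,[434,-181+d,96])[1]) for d in(-14,14)])
E
python3 to.py 434.2 -178.8 80
```

```text
time_s: 26.9
tcp_pos: [433.8, -177.0, 190.7]
force: [-0.3, 0.2, -0.2]
time_s: 27.32
tcp_pos: [433.4, -179.4, 191.0]
force: [0.5, -0.5, -0.8]
[ 433.4496048  -179.28114224  190.96601036] 317 254
130 0.0 (37, 12, 1, 1) 309.0 226.0 9.999999747378752e-05 [ 428.4 -163.2   96. ]
130 8038.5 (0, 0, 90, 100) 316.5 263.5 66.56210327148438 [ 433.2 -187.7   96. ]
190 299.0 (0, 21, 11, 79) 277.0 274.0 39.319305419921875 [ 408. -195.   96.]
190 1379.5 (24, 21, 44, 42) 317.43564224243164 254.13118743896484 22.50937271118164 [ 433.8 -181.5   96. ]
225 65.5 (0, 34, 5, 38) 272.0 266.5 18.500099182128906 [ 404.9 -189.9   96. ]
225 1285.0 (25, 22, 43, 40) 318.0 256.0 21.840429306030273 [ 434.1 -182.7   96. ]
[np.float64(274.3), np.float64(231.9)]
t27.37 shift [  0.5   0.8 111. ] turn 0.005 F [-0.   0.2 -0.3] w 0.600 q7 32
```

The white head is seen centred at about (317,255), within 1 to 2 mm of the jaw centre. Descending to grasp it.

```bash
python3 -m inch '-.001 .0006 .03 0 .4; -.001 .0006 .06 0 .4; -.001 .0006 .09 0 .4; -.001 .0006 .106 0 .4; -.001 .0006 .111 0 .4' | sed '3d;5,6d'
python3 -m inch '0 0 0 0 .4; 0 0 0 0 .5; 0 0 0 0 .6; 0 0 0 0 1; 0 0 0 0 1' | sed '3d'
python3 -m inch '0 0 0 0 1; 0 0 0 0 1; 0 0 0 0 1; 0 0 0 0 1; 0 0 0 0 1' | sed '3d'; python3 to.py 434.2 -180 80
```

```text
time_s: 27.78
tcp_pos: [432.6, -179.9, 77.7]
force: [-0.3, -0.2, 0.3]
time_s: 28.2
tcp_pos: [434.8, -179.5, 80.8]
force: [0.4, 0.1, 0.1]
width: 0.356
grip_force: 0.0
time_s: 28.62
tcp_pos: [434.7, -179.5, 80.5]
force: [-1.5, 3.1, 10.2]
width: 0.293
grip_force: 30.0
t28.62 shift [-0.5 -0.5  0.5] turn 0.006 F [-1.5  3.1 10.2] w 0.293 q7 45
```

```bash
python3 -m inch '0 0 -.004 0 1; 0 0 -.01 0 1; 0 0 -.02 0 1; 0 0 -.03 0 1; 0 0 -.045 0 1' | sed '3d'
python3 -m inch '0 0 -.015 0 1; 0 0 -.03 0 1; 0 0 -.045 0 1; 0 0 -.055 0 1; 0 0 -.06 0 1' | sed '3d'
python3 -m inch '.038 .003 0 0 1; .076 .006 0 0 1; .114 .009 0 0 1; .152 .012 0 0 1; .19 .015 0 0 1' | sed '3d;5,6d'
python3 -m inch '.038 .003 0 0 1; .076 .006 0 0 1; .11 .009 0 0 1; .135 .013 0 0 1; .15 .014 0 0 1' | sed '3d'
python3 to.py 464 173.7 186
```

```text
time_s: 29.03
tcp_pos: [433.9, -179.7, 125.8]
force: [-0.4, -0.0, -0.6]
width: 0.294
grip_force: 30.0
time_s: 29.45
tcp_pos: [434.7, -179.7, 186.5]
force: [0.5, 0.1, -0.6]
width: 0.296
grip_force: 30.0
time_s: 29.87
tcp_pos: [447.6, 12.5, 185.1]
force: [1.4, 0.4, -1.6]
time_s: 30.28
tcp_pos: [461.1, 163.7, 184.8]
force: [0.4, -0.2, -1.6]
width: 0.294
grip_force: 30.0
t30.28 shift [10.   3.  -1.2] turn 0.009 F [ 0.4 -0.2 -1.6] w 0.294 q7 -7
```

```bash
python3 -m inch '.008 .0015 0 0 1; .0125 .002 .005 0 1; .0125 .002 .02 0 1; .0125 .002 .035 0 1; .0125 .002 .044 0 1' | sed '3d;5,6d'
python3 -m inch '0 0 0 0 1; 0 0 0 0 1; 0 0 0 0 1; 0 0 0 0 1; 0 0 0 0 1' | sed '3d;5,6d'
python3 - <<'E'
from h import *
m=camera_model("wrist");im=get_image("wrist");cv2.imwrite("pics/w10.png",im);np.savez("w10.npz",**m)
s5=get_image("side");cv2.imwrite("pics/s10.png",s5);a=cv2.resize(s5[150:270,200:320],(480,480),interpolation=cv2.INTER_CUBIC)
T=manip.sense()["tcp_pos"];u,v=proj(m,[463.7,170,66]).astype(int);print(T,u,v)
b=cv2.resize(im[v-60:v+60,u-35:u+35],None,fx=4,fy=4,interpolation=cv2.INTER_CUBIC)
o=np.zeros((480,765,3),np.uint8);o[:,:480]=a;o[:,485:]=b;cv2.imwrite("pics/c10.png",o)
E
python3 to.py 464 173.7 130
```

```text
time_s: 30.7
tcp_pos: [462.6, 171.3, 139.7]
force: [-0.7, -0.2, -1.1]
time_s: 31.12
tcp_pos: [463.4, 173.1, 141.5]
force: [0.1, 0.3, -1.4]
[463.23743419 173.17338577 141.33970408] 317 265
t31.22 shift [ 0.5  0.8 11.3] turn 0.006 F [-0.5 -0.6 -0.7] w 0.291 q7 -3
```

View pics/c10.png

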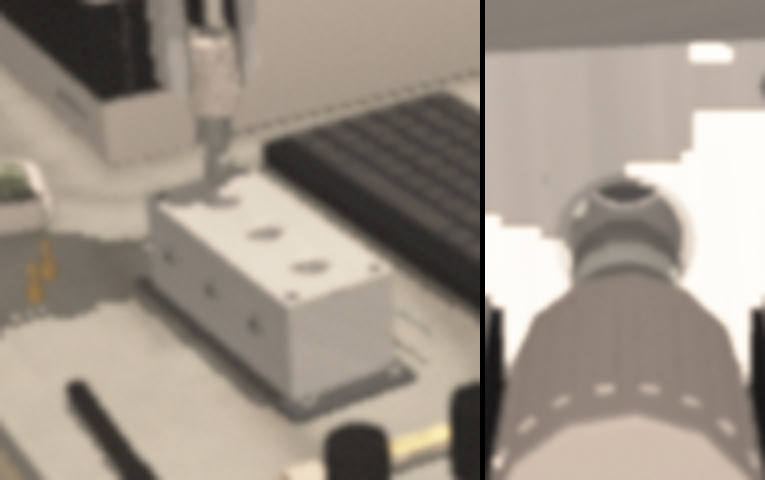

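Run:
```python
from h import *
m=dict(np.load("w10.npz"))
P=lambda x,y:(282+(x-485)/4,205+y/4)
print("hole top edge",onz(m,*P(627,178),62),"L",onz(m,*P(562,235),62),"R",onz(m,*P(692,235),62))
for z in(72.8,77.8):print("nose front",onz(m,*P(627,204),z),onz(m,*P(570,235),z),onz(m,*P(685,235),z))
im=cv2.imread("pics/w10.png");print(im[205+40:205+75,317].mean(1).astype(int))
```

```text
hole top edge [463.8 178.7  62. ] L [454.1 169.8  62. ] R [473.6 169.9  62. ]
nose front [463.7 178.1  72.8] [455.6 173.4  72.8] [472.1 173.5  72.8]
nose front [463.7 179.6  77.8] [455.8 175.   77.8] [471.9 175.1  77.8]
[188 220 227 208 162 123  95  81  78  85 114 147 139 126 115 100  93  94
  98 105 121 138 146 150 146 127 108 104 116 128 131 132 132 131 132]
```

In x the nose is centred on the socket; in y it is about 2 mm ahead, so I'll shift back 2 mm and lower slowly while watching the side force.

```bash
python3 -m inch '-.001 0 0 0 1; -.002 0 .002 0 1; -.002 0 .004 0 1; -.002 0 .006 0 1; -.002 0 .008 0 1' | sed '3d;5,6d'
python3 -m inch '0 0 .001 0 1; 0 0 .002 0 1; 0 0 .003 0 1; 0 0 .004 0 1; 0 0 .004 0 1' | sed '3d;5,6d'
python3 -m inch '0 0 .001 0 1; 0 0 .002 0 1; 0 0 .003 0 1; 0 0 .003 0 1; 0 0 .003 0 1' | sed '3d;5,6d'
```

```text
time_s: 31.63
tcp_pos: [463.0, 171.0, 132.7]
force: [0.7, -0.5, -0.9]
time_s: 32.05
tcp_pos: [463.1, 171.0, 128.8]
force: [-0.2, -1.3, -1.9]
time_s: 32.47
tcp_pos: [463.1, 171.0, 126.0]
force: [-0.5, -0.2, -1.1]
```

```bash
python3 -m inch '0 0 .001 0 1; 0 0 .002 0 1; 0 0 .003 0 1; 0 0 .003 0 1; 0 0 .003 0 1' | sed '3d;5,6d'
python3 -m inch '0 0 .001 0 1; 0 0 .002 0 1; 0 0 .003 0 1; 0 0 .003 0 1; 0 0 .003 0 1' | sed '3d;5,6d'
```

```text
time_s: 32.88
tcp_pos: [463.1, 171.1, 122.9]
force: [-0.0, 1.1, -2.2]
time_s: 33.3
tcp_pos: [463.1, 171.0, 119.9]
force: [0.6, 1.1, -2.4]
```

```bash
python3 -m inch '0 0 .002 0 1; 0 0 .004 0 1; 0 0 .006 0 1; 0 0 .008 0 1; 0 0 .008 0 1' | sed '3d;5,6d'
python3 -m inch '0 0 .002 0 1; 0 0 .004 0 1; 0 0 .006 0 1; 0 0 .006 0 1; 0 0 .006 0 1' | sed '3d;5,6d'
python3 -m inch '0 0 .001 0 1; 0 0 .002 0 1; 0 0 .003 0 1; 0 0 .004 0 1; 0 0 .004 0 1' | sed '3d;5,6d'
```

```text
time_s: 33.72
tcp_pos: [463.1, 171.0, 111.6]
force: [1.7, 3.0, -3.0]
time_s: 34.13
tcp_pos: [463.1, 171.0, 105.9]
force: [1.4, 2.9, -3.1]
time_s: 34.55
tcp_pos: [463.2, 171.0, 102.0]
force: [2.4, 3.0, 0.4]
```

```bash
python3 -m inch '.0003 .0002 .001 0 1; .0003 .0002 .002 0 1; .0003 .0002 .003 0 1; .0003 .0002 .004 0 1; .0003 .0002 .004 0 1' | sed '3d;5,6d'
python3 -m inch '0 0 .001 0 1; 0 0 .002 0 1; 0 0 .003 0 1; 0 0 .004 0 1; 0 0 .004 0 1' | sed '3d;5,6d'
```

```text
time_s: 34.97
tcp_pos: [463.2, 171.2, 97.7]
force: [1.9, 2.2, -4.0]
time_s: 35.38
tcp_pos: [463.2, 171.2, 93.7]
force: [0.6, 1.3, -3.8]
```

```bash
python3 -m inch '0 0 .001 0 1; 0 0 .002 0 1; 0 0 .003 0 1; 0 0 .003 0 1; 0 0 .003 0 1' | sed '3d'
python3 -m inch '0 0 .001 0 1; 0 0 .002 0 1; 0 0 .0025 0 1; 0 0 .0025 0 1; 0 0 .0025 0 1' | sed '3d'
```

```text
time_s: 35.8
tcp_pos: [463.1, 171.2, 90.7]
force: [2.9, 1.2, -9.2]
width: 0.294
grip_force: 30.0
time_s: 36.22
tcp_pos: [463.2, 171.3, 88.4]
force: [0.6, 2.1, -3.5]
width: 0.29
grip_force: 30.0
```

```bash
python3 -m inch '0 0 .0005 0 1; 0 0 .001 0 1; 0 0 .001 0 1; 0 0 .001 0 1; 0 0 .001 0 1' | sed '3d'
python3 -m inch '0 0 .0005 0 1; 0 0 .0005 0 1; 0 0 .0005 0 1; 0 0 .0005 0 1; 0 0 .0005 0 1' | sed '3d'
python3 - <<'E'
from h import *
s=get_image("side");m=camera_model("side");u,v=proj(m,[463,169,75]).astype(int);print(u,v)
a=cv2.resize(s[v-60:v+60,u-60:u+60],None,fx=5,fy=5,interpolation=cv2.INTER_CUBIC);cv2.imwrite("pics/c11.png",a)
E
```

```text
time_s: 36.63
tcp_pos: [463.3, 171.3, 87.6]
force: [-1.4, 1.2, 4.2]
width: 0.291
grip_force: 30.0
time_s: 37.05
tcp_pos: [463.4, 171.3, 87.5]
force: [-5.6, 0.0, 20.6]
width: 0.294
grip_force: 30.0
254 194
```

The head seats at TCP z 87.5 as predicted, with a firm stop. I'll release and back away.

```bash
python3 -m inch '0 0 -.001 0 1; 0 0 -.0015 0 1; 0 0 -.0015 0 .8; 0 0 -.0015 0 .6; 0 0 -.0015 0 .4' | sed '3d'
python3 -m inch '0 0 0 0 .4; 0 0 0 0 .4; 0 0 0 0 .4; 0 0 0 0 .4; 0 0 0 0 .4' | sed '3d'
python3 -m inch '0 0 -.015 0 .4; 0 0 -.035 0 .4; 0 0 -.06 0 .4; 0 0 -.085 0 .4; 0 0 -.1 0 .4' | sed '3d'
python3 -m inch '-.02 0 -.02 0 .4; -.04 0 -.04 0 .4; -.05 0 -.06 0 .4; -.05 0 -.07 0 .4; -.05 0 -.07 0 .4' | sed '3d;5,6d'
python3 - <<'E'
from h import *
# head height from wrist and side: head disc top should sit at z=103 (62+41)
m=camera_model("wrist");im=get_image("wrist");cv2.imwrite("pics/w12.png",im)
s=camera_model("side");si=get_image("side");cv2.imwrite("pics/s12.png",si);cv2.imwrite("pics/t12.png",get_image("top"))
print(manip.sense()["tcp_pos"],[proj(s,[464,170,z]) for z in(62,103)])
u,v=proj(s,[464,170,62]).astype(int);print(si[v-45:v+8,u].mean(1).astype(int))
E
```

```text
time_s: 37.52
tcp_pos: [463.3, 171.1, 88.4]
force: [0.2, -0.7, -0.1]
width: 0.402
grip_force: 0.0
time_s: 37.93
tcp_pos: [463.3, 171.3, 88.5]
force: [0.0, -0.3, -0.4]
width: 0.6
grip_force: 0.0
time_s: 38.35
tcp_pos: [463.9, 171.1, 190.4]
force: [0.6, -0.7, 0.2]
width: 0.599
grip_force: 0.0
time_s: 38.77
tcp_pos: [464.5, 121.1, 260.1]
force: [0.9, 0.4, -0.2]
[463.15883146 121.92015469 257.84989681] [array([254.7, 199.3]), array([253.3, 182. ])]
[163 165 163 162 163 161 161 160 158 157 159 157 157 155 155 154 155 155
 155 154 155 155 153 153 152 146 134 115 111 120 132 144 149 152 153 150
 148 149 147 148 150 151 152 152 153 154 156 160 174 197 208 211 212]
```

Run:
```python
from h import *
s=camera_model("side");t=camera_model("top")
for n,(a,b),C in(("side",("side0","s12"),s),("top",("top0","t12"),t)):
    A=cv2.imread(f"pics/{a}.png").mean(2);B=cv2.imread(f"pics/{b}.png").mean(2);D=abs(A-B)
    for nm,P in(("probe",[442,-263,112]),("column",[455,-28,10]),("wrench",[426,-354,3]),("decoys",[424,-100,50]),("cart hole",[434,-180,75])):
        u,v=proj(C,P).astype(int);w=D[v-18:v+18,u-12:u+12];print(n,nm,u,v,"mean %.1f max %.0f"%(w.mean(),w.max()))
```

```text
side probe 372 286 mean 12.1 max 106
side column 298 263 mean 1.3 max 5
side wrench 398 384 mean 1.3 max 5
side decoys 303 270 mean 1.2 max 5
side cart hole 334 279 mean 22.6 max 84
top probe 415 236 mean 8.7 max 111
top column 304 237 mean 1.5 max 7
top wrench 446 246 mean 1.5 max 7
top decoys 336 248 mean 1.7 max 8
top cart hole 373 242 mean 25.9 max 160
```

Run:
```python
from h import *
for n,P,(r0,r1,c0,c1) in(("side",("side0","s12"),(265,325,355,390)),("top",("top0","t12"),(225,255,400,428))):
    for f in P:
        b=(cv2.imread(f"pics/{f}.png").mean(2)<62).astype(np.uint8)[r0:r1,c0:c1]
        k,_,st,ce=cv2.connectedComponentsWithStats(b);i=1+st[1:,4].argmax();print(f,st[i]+[c0,r0,0,0,0],ce[i]+[c0,r0])
C=camera_model("side");print([proj(C,[442,-263,z]) for z in(135,88,55)],[proj(C,[x,y,135]) for x,y in((445,-263),(442,-260))])
```

```text
side0 [369 265  16  38 374] [375.52139037 283.17379679]
s12 [372 265  13  40 346] [376.86127168 283.6734104 ]
top0 [407 234  16  11  73] [415.45205479 238.32876712]
t12 [407 234  19  12  91] [416.84615385 238.54945055]
[array([373.4, 273.1]), array([371.3, 299.1]), array([370. , 316.4])] [array([375. , 272.4]), array([372., 272.])]
```

```bash
python3 -c "
from station import manip
print(manip.sign_off())"
```

```text
the job is handed in; nothing more can be done
None
```

I handed the job in at about 39 s: socket_0 was the clear one (45 mm deep), the probe is back upright in its stand hole, and the cartridge is snapped in with its head flush; peak force on the tips was about 13 N, just under the 14 N at which they slide, the column and wrench look unmoved in before/after images, and I viewed 12 pictures, two over your limit of 10.

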